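Gas and cap the open half bottle

TASK

Flush the open half bottle with gas: squeeze the orange trigger of the gas pistol fully home against its fixed grip, hold it for half a second, and let it spring right back. Then take the red snap cap by its white grip and press it down onto the brass stud of the bottle until it clicks, keep pressing until it sits flush on the brass collar, and finish while still holding it pressed down there with a firm push of about 10 N or a little more. Leave everything else on the counter where it stands.

Things in the scene. Friction and masses are not known exactly. Their poses are not given: they have to be found in the camera images.
- station: Bottle-preserving station, fixed to the counter: wooden base 120 (x) x 270 (y) x 15 mm, origin under its centre, z up. At its -y end (75 mm off centre) a steel sleeve, 86 mm across, 115 mm high, holds a green half bottle whose neck ends in a brass collar and stud. At its +y end (75 mm off centre) a gas pistol stands grip-up on a dark dock block whose top is 60 mm above the counter.
- stud_seat (a point): Centre of the flat top of the brass collar (50 mm across, 200 mm above the counter) on the bottle; axes as the station's, z up. The polished stud, 25 mm across, rises 30 mm above this point with a dome-shaped top. Four sprung steel balls stand out of its side, 12.5 mm above the collar (33 mm across them).
- collar: The flat brass collar on the bottle neck, fixed to the station: 50 mm across, 8 mm thick, origin at the centre of its underside, z up. The cap's rim comes down flat on its top.
- stud_top (a point): Centre of the stud's top, 30 mm above stud_seat. A cap pressed on meets the balls when its rim is about 16 mm above the collar; the resistance rises to 10 to 18 N (more when off centre), drops to nothing at about 9 mm (the click), then the balls draw the cap on, and from 3 mm it is free down to the collar, which stops it hard.
- grip_top (a point): Centre of the top end of the fixed black grip of the gas pistol, 145 mm above the counter; axes as the station's; 11 mm to -x of the pistol's centre (station x = -11, y = +75 mm). The grip is a vertical bar 18 mm (x) by 28 mm (y), rising 85 mm from the dock block, which is 62 mm long in x.
- trigger_pad (a point): Point on the orange trigger lever's centre line, 55 mm from its hinge, 10 mm below its free end. Lever 8 mm thick, 18 mm wide (y), 65 mm long, hinged at its foot 62 mm above the counter, 19 mm to +x of the grip's centre line. At rest it leans 0.33 rad away from the grip (to +x), free end 123 mm up. Grip and lever together measure 54 mm along x at rest, about 35 mm squeezed.
- trigger (a joint): Angle of the trigger (rad): 0 at rest, 0.30 fully squeezed. A spring returns it; its free end takes about 2 N to start and 6 N to hold fully home. Fully squeezed, the middle between the back of the grip and the front of the lever lies 8 mm to +x of the grip's centre line: fingers that close about that point push squarely.
- cap: Loose snap cap, mouth down. Origin at the centre of its rim (underside), z up. Red round body 43 mm across, 36 mm high; on it a white grip block 34 (x) x 22 (y) x 32 mm high (36 to 68 mm above the origin). About 80 g. Inside: a lip of 28 mm inner diameter in the bottom 5 mm, above it a bore 39 mm wide, 32 mm deep from the rim. Seated, its origin is at stud_seat; any yaw will do.
- jar: amber glass jar with a brass lid, 54 mm across, 75 mm tall; a bystander; origin at the centre of its underside.
- tastecup: small copper tasting bowl, 68 mm across, 35 mm tall; a bystander; origin at the centre of its underside.
- corkscrew: T-handled corkscrew lying flat, wooden handle 90 mm; a bystander; origin at the centre of its underside.
- red_bottle: full dark green wine bottle with a red cap, standing, 74 mm across, 290 mm tall; a bystander; origin at the centre of its underside.
- white_bottle: full amber wine bottle with a brass cap, standing, 74 mm across, 290 mm tall; a bystander; origin at the centre of its underside.

How it is judged (in metres and radians):
On the way, in this order (a step that is already met when the one before it is completed fails the run):
1. the trigger is squeezed fully home (beyond 0.25 of 0.30 rad) for 0.3 s, with the cap not yet on (value of joint trigger above 0.25 rad and distance between cap and stud_seat above 0.04 m), for 0.3 s.
2. the trigger has sprung back to rest and the fingers are off it (value of joint trigger below 0.05 rad and contact force between the fingers and station below 0.3 N), for 0.2 s.
3. the fingers carry the cap, lifted clear, over to the bottle (height (world z) of cap above 0.2 m and horizontal distance between cap and stud_seat below 0.02 m and z of cap in the frame of stud_seat above 0.025 m and contact force between the fingers and cap above 1 N).
4. the cap is past its click and pressed flush on the collar (z of cap in the frame of stud_seat between -0.004 and 0.0015 m and horizontal distance between cap and stud_seat below 0.003 m and angle between cap's own z axis and vertical below 0.08 rad and contact force between cap and collar above 5 N), for 0.2 s.
At the end, for the whole second after the job is handed in: The cap sits past its click, flush on the collar (rim within 1.5 mm of it, within 3 mm of its centre, tilted under 0.08 rad), the fingers are still on it, pushing it onto the collar with more than 5 N, and the trigger is back at rest (below 0.05 rad) (all of step 4 and contact force between the fingers and cap above 1 N and value of joint trigger below 0.05 rad); the arm keeps its last pose, push and grip.
It fails at once if a bystander (jar, tasting bowl, corkscrew, bottles) is shifted by more than 20 mm (distance of any of jar, tastecup, corkscrew, red_bottle, white_bottle from where it was at the start of the episode above 0.02 m).
It also fails if it takes over 72 s, if anything falls off the work surface, if the arm or the gripper's body presses on something with over 40 N, if the wrist force passes 120 N, or if a joint passes its speed limit or range.

ROBOT

A 6-joint arm with a two-finger parallel gripper is mounted at the origin on the work surface. World frame = base frame: x ahead of the robot, y to its left, z up, the work surface at z = 0. Lengths are in mm, angles in rad, forces in N, time in s.
With the tool pointing down it reaches from about 275 to 725 mm from the base axis. Payload 5.6 kg.
Tool frame: the origin (TCP) lies between the finger pads; the fingertips stand 22 mm ahead of it and the grasp point (between the pads) lies 3 mm ahead of it; z points along the fingers, y is the line along which they close (so a half turn about z gives the same grasp; the last joint's range is limited). The gripper opens to 85 mm and grips with 20 to 120 N. Pads are 22 mm wide; open, the fingers measure 114 mm over their backs; the gripper's body (76 mm by 85 mm) begins 54 mm behind the grasp point. The pads swing forward as they close: fully open they stand 13 mm farther back than shut.
Start: joints at [-0.976, 0.255, 0.108, 0, -1.424, -0.285], TCP at [167.697, -523.804, 253.283] pointing down, gripper open.
Joint ranges: [-2.95, 2.95], [-1.21, 1.97], [-1.09, 1.5], [-2.87, 1.71], [-2.94, -0.07], [-3.05, 3.05]. Speed limits (rad/s): [2.57, 2.57, 3.14, 3.14, 3.14, 3.14].

INTERFACE

Orientations are given as a unit quaternion [w, x, y, z].
In Python, from cell import manip, viewer, sensors, ticket gives the robot as it stands (manip), with the cameras (viewer), the readings (sensors) and the job (ticket).
- The arm moves only by the tool drive_effector, called by a JSON object that holds its "api" and its "payload", one argument or row to a line. Schema: {"type":"object","properties":{"motion":{"type":"object","properties":{"increments":{"type":"array","items":{"type":"array","items":{"type":"number"},"minItems":7,"maxItems":7},"minItems":1,"maxItems":20}},"additionalProperties":false,"required":["increments"]},"grip_force":{"type":"number"},"only":{"type":"string"},"quiet":{"type":"boolean"},"lines":{"type":"string"}},"required":["motion"],"additionalProperties":false}. motion is an object whose key "increments" holds a list of rows, 1 to 20 of them, each of 7 numbers: dx, dy, dz in mm, then a rotation vector rx, ry, rz in rad, then the finger opening in mm; each row is the pose to reach, as a shift and turn from the pose commanded when the call began, along the tool's axes at that moment; what a row does not reach only later rows make up. A row lasts 1/12 s, in which the tool goes at most 41.7 mm and 0.125 rad, less where a joint would pass 70% of its speed; a pose out of reach is approached as far as the arm can. The fingers move at their own pace and stop on an object; grip_force is the grip in N (left out, the last holds). Time passes only in rows, so rows that do not move let the fingers close. The tool returns the time, the measured TCP pose, the force, the opening and the grip force at its end. only (a regular expression) keeps the lines of the reply that match it, lines (a string "A,B") keeps lines A to B, and quiet returns only ok. Input that does not fit is refused with a message, and nothing moves.
- sensors.observe(): the state, without advancing time (a new reading comes with each control period).
- viewer.get_image(name): name is "scene" or "top" or "wrist"; returns a dict with "frame" (420x560x3 uint8, red, green, blue), "vfov" (degrees; the focal length in pixels is half the picture's height over the tangent of half this angle, whatever the lens; pixels are square), "cx", "cy" (the principal point, pixels), "eye" and "orientation" of the camera in the world. Camera axes: x right, y up, looking along -z (the intrinsics and any distortion apply to the point x, -y, -z); pixel columns grow to the right and rows downward; lengths in mm; the calibration is good to about 2 mm. A picture is of the moment at which its call begins. There is no depth.
- ticket.finish_job(): hands the job in; it is judged then, once.
The state is a dict: "time": time; "q": joint angles; "dq": joint speeds; "effort": joint torques, N m; "tcp_pos": TCP position; "ee_rot": TCP orientation; "contact_force": force on the tool from outside, world axes, zero at the start; "moment": the same for the moment, N m; "finger_gap": finger opening in mm; "grasp_force": force on a finger pad.
Only numpy, scipy, OpenCV 4.12 (cv2) and the standard library are available. Lean on these libraries where they do the work, as an engineer would, in place of code of your own. Each camera call takes 0.05 s, during which the arm holds its last target. There are 200 camera calls.

## Working session

There is one attempt and no reset: what is moved stays moved. The work goes in short steps, Python scripts to look and compute and a tool call to move; the robot and the scene stay as the last step left them, time stands still between calls to the robot, and variables do not carry over. Pictures are saved under pics/ and viewed, at most 10 in all, crops included, and the job is handed in when it is done.

```bash
ls; mkdir -p pics
```

Run:
```python
from cell import manip, viewer, sensors, ticket
import cv2
for n in ("scene","top"):
    d=viewer.get_image(n); cv2.imwrite(f"pics/{n}0.png",d["frame"][:,:,::-1]); print({k:v for k,v in d.items() if k!="frame"})
o=sensors.observe(); print(o)
```

```text
cell.py
pics
{'vfov': 42.27993280170301, 'cx': 288.7459535169646, 'cy': 209.60306274734992, 'eye': array([1281.39774925,  247.42420453, 1505.88545108]), 'orientation': array([0.5404858 , 0.15168304, 0.23371962, 0.79387814])}
{'vfov': 47.06166871247293, 'cx': 272.99578762482025, 'cy': 210.774238245718, 'eye': array([ 299.97965496, -107.12482517, 1460.98329676]), 'orientation': array([ 0.71502242,  0.05344071, -0.04380726, -0.69567805])}
{'time': 0.1, 'q': array([-9.76394040e-01,  2.55687224e-01,  1.07156510e-01, -3.90749933e-04,
       -1.42392058e+00, -2.84549741e-01]), 'dq': array([ 0.00128401, -0.00214989,  0.00460812,  0.0006978 , -0.00021874,
       -0.0016211 ]), 'effort': array([-4.29494699e-03, -3.87606382e+01,  2.38474417e+01,  5.37806645e+00,
       -3.77565928e-03,  1.07169714e-05]), 'tcp_pos': array([ 167.60146808, -523.42215285,  252.50025818]), 'ee_rot': array([-1.77181799e-04, -1.54278791e-01,  9.88026990e-01,  8.31072918e-04]), 'contact_force': array([0.11419365, 1.09150016, 0.1068472 ]), 'moment': array([0.00444191, 0.02826289, 0.03514026]), 'grasp_force': 0.0, 'finger_gap': 85.52211812669886}
```

View pics/scene0.png

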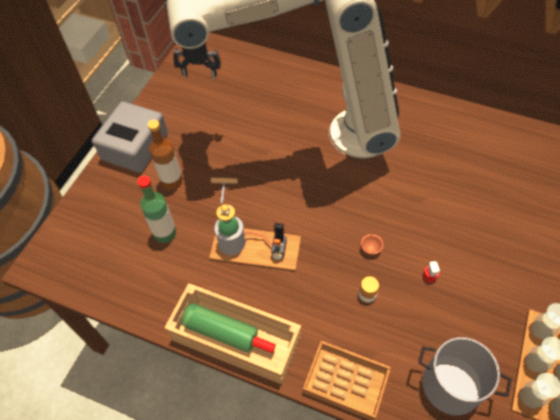

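View pics/top0.png

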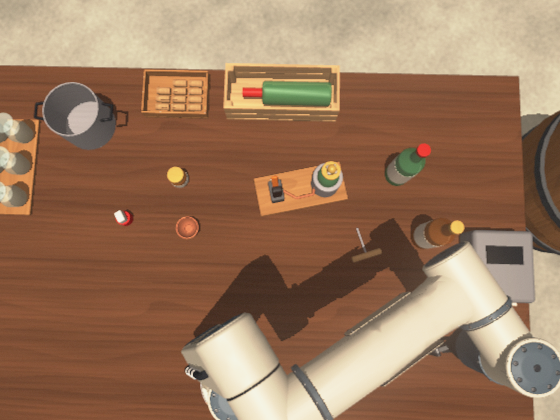

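The pictures show the station near top px (300,188) with the bottle at its right end (330,170) and the pistol at (276,188). The cap is near top px (123,217) and scene px (432,271).

Create h.py:
```python
import numpy as np, cv2
from scipy.spatial.transform import Rotation as R
def rot(q): return R.from_quat(np.r_[q[1:],q[0]])
def ray(d,u,v):
    f=d["frame"].shape[0]/2/np.tan(np.radians(d["vfov"]/2))
    r=rot(d["orientation"]).apply([(u-d["cx"])/f,-(v-d["cy"])/f,-1.]); return np.array(d["eye"]),r/np.linalg.norm(r)
def plane(d,u,v,z):
    e,r=ray(d,u,v); return e+r*(z-e[2])/r[2]
def proj(d,p):
    f=d["frame"].shape[0]/2/np.tan(np.radians(d["vfov"]/2))
    c=rot(d["orientation"]).inv().apply(np.array(p,float)-d["eye"]); return d["cx"]-f*c[0]/c[2],d["cy"]+f*c[1]/c[2]
def tri(obs):
    A=np.zeros((3,3));b=np.zeros(3)
    for d,u,v in obs:
        e,r=ray(d,u,v);M=np.eye(3)-np.outer(r,r);A+=M;b+=M@e
    p=np.linalg.solve(A,b); return p,[np.linalg.norm(np.cross(ray(*o)[1],p-o[0]["eye"])) for o in obs]
```

Run:
```python
from cell import manip, viewer, sensors, ticket; from h import *
S=viewer.get_image("scene");T=viewer.get_image("top")
print(proj(T,[0,0,0]),proj(S,[0,0,0]))
def crop(d,u,v,w,h,k): return cv2.resize(d["frame"][v:v+h,u:u+w,::-1],None,fx=k,fy=k,interpolation=cv2.INTER_CUBIC)
a=crop(T,250,150,100,70,4);b=crop(S,205,195,100,80,4);c=crop(T,103,200,40,35,4);e=crop(S,412,255,40,35,4)
im=np.zeros((600,580,3),np.uint8);im[:280,:400]=a;im[280:600,:400]=b;im[:140,410:570]=c;im[280:420,410:570]=e
cv2.imwrite("pics/c1.png",im)
for n,d in (("T",T),("S",S)):
    hsv=cv2.cvtColor(d["frame"],cv2.COLOR_RGB2HSV); h,s,v=cv2.split(hsv)
    x0,y0,x1,y1=(103,200,143,235) if n=="T" else (412,255,452,290)
    for nm,m in (("red",((h<8)|(h>172))&(s>170)&(v>110)),("white",(s<60)&(v>150))):
        mm=np.zeros_like(m);mm[y0:y1,x0:x1]=m[y0:y1,x0:x1]
        ys,xs=np.nonzero(mm); print(n,nm,len(xs),xs.mean() if len(xs) else 0,ys.mean() if len(xs) else 0, cv2.minAreaRect(np.c_[xs,ys].astype(np.float32)) if len(xs) else 0)
```

```text
(np.float64(239.27054256137401), np.float64(380.3357633818389)) (np.float64(361.41793879826275), np.float64(132.1526684533257))
T red 75 126.05333333333333 219.33333333333334 ((124.48275756835938, 219.2930908203125), (13.038141250610352, 14.948187828063965), 48.366458892822266)
T white 84 119.23809523809524 216.11904761904762 ((119.20001983642578, 216.4000244140625), (11.62755298614502, 7.155416965484619), 63.43495178222656)
S red 131 428.89312977099235 275.90076335877865 ((429.44500732421875, 275.3165283203125), (16.52576446533203, 13.139338493347168), 28.300758361816406)
S white 88 433.78409090909093 267.28409090909093 ((434.0, 267.5), (11.0, 8.0), 90.0)
```

View pics/c1.png

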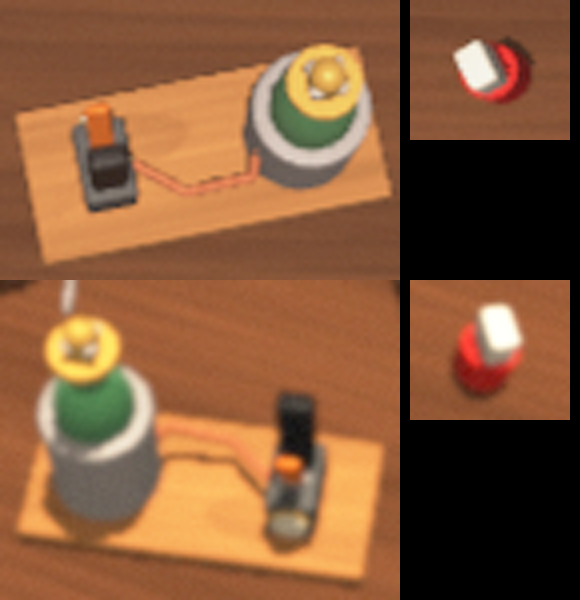

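Run:
```python
from cell import manip, viewer, sensors, ticket; from h import *
S=viewer.get_image("scene");T=viewer.get_image("top")
np.set_printoptions(precision=1,suppress=True)
c=[plane(T,u-.375,v-.375,15) for u,v in ((254.25,178),(340,162),(347.5,198.75),(261.25,215.75))]
print(np.array(c)); ctr=np.mean(c,0)
y=(c[0]+c[3]-c[1]-c[2]);print("ctr",ctr,"len",np.linalg.norm(y)/2,"yaw",np.arctan2(-y[0],y[1]))
x=(c[0]+c[1]-c[2]-c[3]);print("wid",np.linalg.norm(x)/2,"yaw",np.arctan2(x[1],x[0]))
res={}
for n,d,box in (("T",T,(320,155,345,185)),("S",S,(212,200,240,222))):
    h,s,v=cv2.split(cv2.cvtColor(d["frame"],cv2.COLOR_RGB2HSV))
    m=((h>17)&(h<32)&(s>110)&(v>130)).astype(np.uint8);x0,y0,x1,y1=box;q=np.zeros_like(m);q[y0:y1,x0:x1]=m[y0:y1,x0:x1]
    k=max(cv2.findContours(q,0,1)[0],key=cv2.contourArea);e=cv2.fitEllipse(k);print(n,e,plane(d,*e[0],198));res[n]=e[0]
    # white cap top
print("collar tri",tri([(T,*res["T"]),(S,*res["S"])]))
print("cap white T",plane(T,119.2,216.3,60),"S",plane(S,433.9,267.4,58))
print("cap tri",tri([(T,119.2,216.3),(S,433.9,267.4)]))
r=[plane(T,103+a/4-.375,200+b/4-.375,68) for a,b in ((455-410,55),(485-410,42),(505-410,82),(472-410,97))]
print(np.array(r))
```

```text
[[ 600.7  -23.2   15. ]
 [ 657.5 -284.4   15. ]
 [ 543.9 -308.2   15. ]
 [ 485.   -48.3   15. ]]
ctr [ 571.8 -166.    15. ] len 266.9251889300415 yaw 0.21844691588732337
wid 117.23142045116909 yaw 0.20989899927175915
T ((330.44464111328125, 170.3331298828125), (17.743961334228516, 18.42729377746582), 76.8141098022461) [ 587.8 -237.7  198. ]
S ((225.45095825195312, 212.39974975585938), (15.43379020690918, 17.3079776763916), 83.93777465820312) [ 591.5 -237.7  198. ]
collar tri (array([ 589. , -238.7,  193.6]), [np.float64(0.5697466951473488), np.float64(0.569746695147323)])
cap white T [465.3 366.2  60. ] S [467.7 365.5  58. ]
cap tri (array([466.1, 366.6,  56.1]), [np.float64(0.9884618881910507), np.float64(0.9884618881909164)])
[[472.6 379.8  68. ]
 [482.8 358.5  68. ]
 [453.7 341.7  68. ]
 [442.1 365.1  68. ]]
```

Add to h.py:
```python
def shift(o,p,yaw):
    "tool-axes shift and turn from the measured pose to TCP p, pointing down, tool y at world angle yaw"
    r=rot(o["ee_rot"]); t=R.from_matrix(np.c_[[np.sin(yaw),-np.cos(yaw),0],[np.cos(yaw),np.sin(yaw),0],[0,0,-1]])
    return np.round(r.inv().apply(np.array(p)-o["tcp_pos"]),1),np.round((r.inv()*t).as_rotvec(),3)
```

Run:
```python
from cell import manip, viewer, sensors, ticket; from h import *
o=sensors.observe(); print(shift(o,[553,-130,400],3.356), shift(o,[553,-130,400],0.214))
```

```text
Traceback (most recent call last):
  File "h.py", line 19, in shift
    r=rot(o["ee_rot"]); t=R.from_matrix(np.c_[[np.sin(yaw),-np.cos(yaw),0],[np.cos(yaw),np.sin(yaw),0],[0,0,-1]])
                          ~~~~~~~~~~~~~^^^^^^^^^^^^^^^^^^^^^^^^^^^^^^^^^^^^^^^^^^^^^^^^^^^^^^^^^^^^^^^^^^^^^^^^^^
  File "scipy/spatial/transform/_rotation.pyx", line 1143, in scipy.spatial.transform._rotation.Rotation.from_matrix
ValueError: Non-positive determinant (left-handed or null coordinate frame) in rotation matrix 0: [[-0.21276838 -0.97710266  0.        ]
 [ 0.97710266 -0.21276838  0.        ]
 [ 0.          0.         -1.        ]].
```

```bash
sed -i 's/\[np.sin(yaw),-np.cos(yaw),0\]/[-np.sin(yaw),np.cos(yaw),0]/' h.py
```

Run:
```python
from cell import manip, viewer, sensors, ticket; from h import *
o=sensors.observe(); print(shift(o,[553,-130,400],3.356), shift(o,[553,-130,400],0.214))
```

```text
(array([-487. ,  257.6, -146.9]), array([ 1.000e-03,  0.000e+00, -1.475e+00])) (array([-487. ,  257.6, -146.9]), array([ 0.000e+00, -1.000e-03,  1.667e+00]))
```

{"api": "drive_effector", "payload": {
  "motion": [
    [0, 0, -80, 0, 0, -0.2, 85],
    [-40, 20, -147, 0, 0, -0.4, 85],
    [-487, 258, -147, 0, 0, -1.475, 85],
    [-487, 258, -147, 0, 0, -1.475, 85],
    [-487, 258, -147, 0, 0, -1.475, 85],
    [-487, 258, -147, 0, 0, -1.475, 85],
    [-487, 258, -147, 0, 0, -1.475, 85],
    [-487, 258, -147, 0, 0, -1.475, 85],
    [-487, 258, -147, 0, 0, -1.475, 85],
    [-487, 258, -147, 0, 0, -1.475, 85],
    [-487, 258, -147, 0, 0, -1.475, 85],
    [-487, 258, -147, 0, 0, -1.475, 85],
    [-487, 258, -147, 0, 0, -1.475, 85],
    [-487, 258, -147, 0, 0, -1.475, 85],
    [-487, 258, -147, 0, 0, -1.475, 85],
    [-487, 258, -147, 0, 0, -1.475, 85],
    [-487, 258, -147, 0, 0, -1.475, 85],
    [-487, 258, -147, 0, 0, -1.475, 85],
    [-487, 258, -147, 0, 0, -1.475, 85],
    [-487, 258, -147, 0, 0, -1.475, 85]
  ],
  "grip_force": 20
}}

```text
refused: motion: the value is not of type 'object' (schema: type "object"). Nothing was moved.
```

Nothing moved. I misread the format; it is an object with the rows under "increments". Resending.

{"api": "drive_effector", "payload": {
  "motion": {"increments": [[0, 0, -80, 0, 0, -0.2, 85], [-40, 20, -147, 0, 0, -0.4, 85], [-487, 258, -147, 0, 0, -1.475, 85], [-487, 258, -147, 0, 0, -1.475, 85], [-487, 258, -147, 0, 0, -1.475, 85], [-487, 258, -147, 0, 0, -1.475, 85], [-487, 258, -147, 0, 0, -1.475, 85], [-487, 258, -147, 0, 0, -1.475, 85], [-487, 258, -147, 0, 0, -1.475, 85], [-487, 258, -147, 0, 0, -1.475, 85], [-487, 258, -147, 0, 0, -1.475, 85], [-487, 258, -147, 0, 0, -1.475, 85], [-487, 258, -147, 0, 0, -1.475, 85], [-487, 258, -147, 0, 0, -1.475, 85], [-487, 258, -147, 0, 0, -1.475, 85], [-487, 258, -147, 0, 0, -1.475, 85], [-487, 258, -147, 0, 0, -1.475, 85], [-487, 258, -147, 0, 0, -1.475, 85], [-487, 258, -147, 0, 0, -1.475, 85], [-487, 258, -147, 0, 0, -1.475, 85]]},
  "grip_force": 20
}}

```text
time: 1.97
tcp_pos: [552.1, -130.6, 400.9]
ee_rot: [-0.0, 0.778, -0.628, 0.0]
contact_force: [-0.1, 0.1, -1.2]
finger_gap: 84.7
grasp_force: 0.0
```

Run:
```python
from cell import manip, viewer, sensors, ticket; from h import *
d=viewer.get_image("wrist"); cv2.imwrite("pics/w1.png",d["frame"][:,:,::-1]); print({k:v for k,v in d.items() if k!="frame"})
```

```text
{'vfov': 71.34256818144631, 'cx': 274.7863053303687, 'cy': 211.02960745450946, 'eye': array([ 566.89349325, -203.62055822,  520.18228421]), 'orientation': array([-0.10513193,  0.01450733, -0.14380362,  0.98389905])}
```

View pics/w1.png

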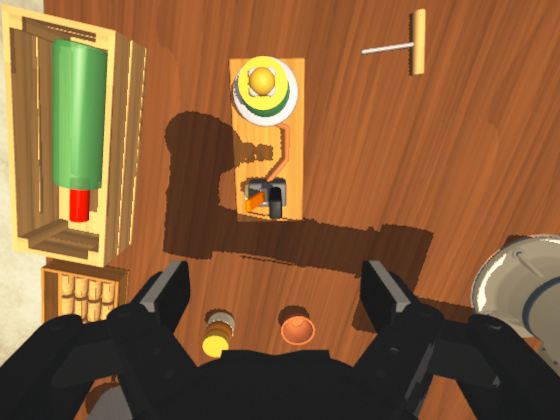

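Run:
```python
from cell import manip, viewer, sensors, ticket; from h import *
np.set_printoptions(precision=1,suppress=True)
d=viewer.get_image("wrist")
h,s,v=cv2.split(cv2.cvtColor(d["frame"],cv2.COLOR_RGB2HSV))
m=((h>17)&(h<34)&(s>110)&(v>130)).astype(np.uint8);q=np.zeros_like(m);q[50:125,230:298]=m[50:125,230:298]
k=max(cv2.findContours(q,0,1)[0],key=cv2.contourArea);e=cv2.fitEllipse(k);print(e,plane(d,*e[0],200))
c=[plane(d,u,v,15) for u,v in ((230,58),(304,58),(303,220))];print(np.array(c))
im=cv2.resize(d["frame"][50:230,225:310,::-1],None,fx=5,fy=5,interpolation=cv2.INTER_CUBIC)
im=np.hstack([im[:450],im[450:]]) ; im=cv2.resize(im,(765,405)); cv2.imwrite("pics/w2.png",im)
```

```text
((262.364990234375, 82.82369995117188), (48.68388366699219, 53.58570098876953), 172.12135314941406) [ 588.1 -239.5  200. ]
[[ 656.7 -284.6   15. ]
 [ 544.  -308.9   15. ]
 [ 482.2  -50.2   15. ]]
```

View pics/w2.png

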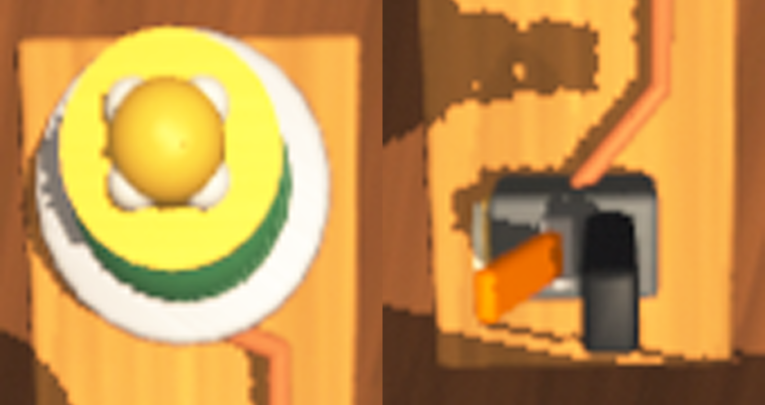

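Run:
```python
from cell import manip, viewer, sensors, ticket; from h import *
np.set_printoptions(precision=1,suppress=True)
d=viewer.get_image("wrist")
f=lambda a,b:(225+(a-382.5)/4.5-.4,140+b/4.5-.4)
print("grip",plane(d,*f(610,311),145))
print("lever end",plane(d,*f(486,298),121))
a=.214;B=np.array([588.1,-239.5]);x=np.array([np.cos(a),np.sin(a)]);y=np.array([-x[1],x[0]])
print("pred grip",B+150*y-11*x,"squeeze",B+150*y-3*x)
o=sensors.observe()
p=B+150*y-3*x
print(shift(o,[*p,160],3.356),shift(o,[*p,115],3.356))
```

```text
grip [544.2 -97.1 145. ]
lever end [581.7 -86.2 121. ]
pred grip [545.5 -95.3] squeeze [553.3 -93.6]
(array([-35.8,  -8.6, 240.7]), array([-0., -0., -0.])) (array([-35.8,  -8.6, 285.7]), array([-0., -0., -0.]))
```

{"api": "drive_effector", "payload": {
  "motion": {"increments": [[-35, -8, 40, 0, 0, 0, 85], [-35, -8, 80, 0, 0, 0, 85], [-35, -8, 120, 0, 0, 0, 85], [-35, -8, 160, 0, 0, 0, 85], [-35, -8, 190, 0, 0, 0, 85], [-35, -8, 215, 0, 0, 0, 85], [-35, -8, 240, 0, 0, 0, 85], [-35, -8, 265, 0, 0, 0, 85], [-35, -8, 286, 0, 0, 0, 85], [-35, -8, 286, 0, 0, 0, 85], [-35, -8, 286, 0, 0, 0, 85]]}
}}

```text
time: 3.03
tcp_pos: [552.6, -94.2, 114.1]
ee_rot: [0.001, 0.778, -0.628, -0.001]
contact_force: [0.7, 0.2, 0.9]
finger_gap: 84.8
grasp_force: 0.0
```

Run:
```python
from cell import manip, viewer, sensors, ticket; from h import *
d=viewer.get_image("wrist"); cv2.imwrite("pics/w3.png",d["frame"][:,:,::-1])
```

```text
(no output)
```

View pics/w3.png

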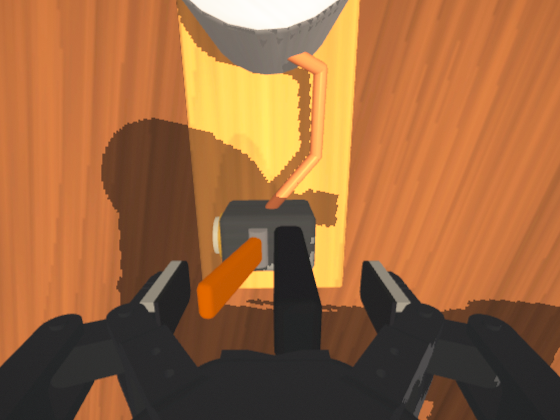

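Fingers straddle the lever (free end at px (207,300)) and grip (px 298,300), with clearance on both sides. Squeeze with 20 N.

{"api": "drive_effector", "payload": {
  "motion": {"increments": [[0, 0, 0, 0, 0, 0, 30], [0, 0, 0, 0, 0, 0, 30], [0, 0, 0, 0, 0, 0, 30], [0, 0, 0, 0, 0, 0, 30], [0, 0, 0, 0, 0, 0, 30], [0, 0, 0, 0, 0, 0, 30], [0, 0, 0, 0, 0, 0, 30], [0, 0, 0, 0, 0, 0, 30], [0, 0, 0, 0, 0, 0, 30], [0, 0, 0, 0, 0, 0, 30], [0, 0, 0, 0, 0, 0, 30], [0, 0, 0, 0, 0, 0, 30]]},
  "grip_force": 25
}}

```text
time: 4.08
tcp_pos: [552.0, -94.7, 116.7]
ee_rot: [0.001, 0.779, -0.627, 0.0]
contact_force: [-7.9, -1.4, 14.5]
finger_gap: 32.9
grasp_force: 26.9
```

{"api": "drive_effector", "payload": {
  "motion": {"increments": [[0, 0, 0, 0, 0, 0, 30], [0, 0, 0, 0, 0, 0, 30], [0, 0, 0, 0, 0, 0, 30], [0, 0, 0, 0, 0, 0, 30], [0, 0, 0, 0, 0, 0, 30], [0, 0, 0, 0, 0, 0, 30], [0, 0, 0, 0, 0, 0, 30]]}
}}

```text
time: 4.67
tcp_pos: [552.0, -94.7, 116.7]
ee_rot: [0.001, 0.779, -0.627, 0.0]
contact_force: [-8.3, -0.7, 14.2]
finger_gap: 32.8
grasp_force: 26.9
```

Run:
```python
from cell import manip, viewer, sensors, ticket; from h import *
d=viewer.get_image("wrist"); cv2.imwrite("pics/w4.png",d["frame"][150:400,120:440,::-1])
```

```text
(no output)
```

View pics/w4.png

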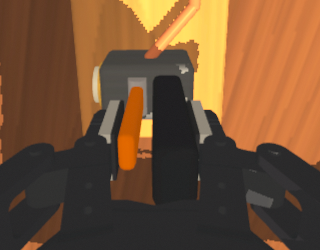

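{"api": "drive_effector", "payload": {
  "motion": {"increments": [[0, 0, 0, 0, 0, 0, 85], [0, 0, 0, 0, 0, 0, 85], [0, 0, 0, 0, 0, 0, 85], [0, 0, 0, 0, 0, 0, 85], [0, 0, 0, 0, 0, 0, 85], [0, 0, 0, 0, 0, 0, 85], [0, 0, 0, 0, 0, 0, 85], [0, 0, 0, 0, 0, 0, 85], [0, 0, 0, 0, 0, 0, 85], [0, 0, 0, 0, 0, 0, 85], [0, 0, 0, 0, 0, 0, 85], [0, 0, 0, 0, 0, 0, 85], [0, 0, 0, 0, 0, 0, 85], [0, 0, 0, 0, 0, 0, 85]]}
}}

```text
time: 5.88
tcp_pos: [553.2, -93.7, 114.3]
ee_rot: [0.0, 0.779, -0.628, -0.0]
contact_force: [0.4, 0.5, 0.2]
finger_gap: 85.0
grasp_force: 0.0
```

Run:
```python
from cell import manip, viewer, sensors, ticket; from h import *
d=viewer.get_image("wrist");h,s,v=cv2.split(cv2.cvtColor(d["frame"],cv2.COLOR_RGB2HSV))
m=(h>5)&(h<14)&(s>225)&(v>150);m[:235]=0;m[330:]=0;m[:,:190]=0;m[:,275:]=0
ys,xs=np.nonzero(m);print(len(xs),xs.min(),xs.max(),ys.max())
o=sensors.observe();print(shift(o,[445,340,300],2.06))
```

```text
237 199 262 317
(array([-446.8,   13.7, -185.7]), array([-0.   ,  0.   ,  1.296]))
```

Run:
```python
from cell import manip, viewer, sensors, ticket; from h import *
o=sensors.observe();print(shift(o,[505,387,280],2.06))
```

```text
(array([-480. ,  -54.9, -165.7]), array([-0.   ,  0.   ,  1.296]))
```

{"api": "drive_effector", "payload": {
  "motion": {"increments": [[0, 0, -40, 0, 0, 0, 85], [0, 0, -80, 0, 0, 0, 85], [0, 0, -120, 0, 0, 0, 85], [-20, 0, -160, 0, 0, 0.1, 85], [-480, -55, -166, 0, 0, 1.296, 85], [-480, -55, -166, 0, 0, 1.296, 85], [-480, -55, -166, 0, 0, 1.296, 85], [-480, -55, -166, 0, 0, 1.296, 85], [-480, -55, -166, 0, 0, 1.296, 85], [-480, -55, -166, 0, 0, 1.296, 85], [-480, -55, -166, 0, 0, 1.296, 85], [-480, -55, -166, 0, 0, 1.296, 85], [-480, -55, -166, 0, 0, 1.296, 85], [-480, -55, -166, 0, 0, 1.296, 85], [-480, -55, -166, 0, 0, 1.296, 85], [-480, -55, -166, 0, 0, 1.296, 85], [-480, -55, -166, 0, 0, 1.296, 85], [-480, -55, -166, 0, 0, 1.296, 85], [-480, -55, -166, 0, 0, 1.296, 85]]}
}}

```text
time: 7.52
tcp_pos: [505.0, 386.9, 280.1]
ee_rot: [-0.0, -0.242, 0.97, -0.0]
contact_force: [0.7, 0.0, 0.7]
finger_gap: 85.4
grasp_force: 0.0
```

Run:
```python
from cell import manip, viewer, sensors, ticket; from h import *
np.set_printoptions(precision=2,suppress=True)
d=viewer.get_image("wrist"); 
h,s,v=cv2.split(cv2.cvtColor(d["frame"],cv2.COLOR_RGB2HSV))
u0,v0=map(int,proj(d,[465,364,50])); print(u0,v0)
sl=(slice(max(v0-80,0),v0+80),slice(max(u0-80,0),u0+80))
cv2.imwrite("pics/w5.png",cv2.resize(d["frame"][sl][:,:,::-1],None,fx=3,fy=3))
m=((s<70)&(v>120)).astype(np.uint8);q=np.zeros_like(m);q[sl]=m[sl]
k=max(cv2.findContours(q,0,1)[0],key=cv2.contourArea);r=cv2.minAreaRect(k);print(r)
P=np.array([plane(d,*p,68) for p in cv2.boxPoints(r)]);print(P,P.mean(0))
print([np.linalg.norm(P[i]-P[i-1]) for i in range(4)])
```

```text
274 148
((274.7827453613281, 149.80690002441406), (30.359285354614258, 18.614879608154297), 86.633544921875)
[[456.5  346.68  68.  ]
 [445.89 364.13  68.  ]
 [474.03 381.7   68.  ]
 [484.98 363.76  68.  ]] [465.35 364.07  68.  ]
[np.float64(33.2100823081691), np.float64(20.41304591623718), np.float64(33.17475291176807), np.float64(21.017509242114638)]
```

View pics/w5.png

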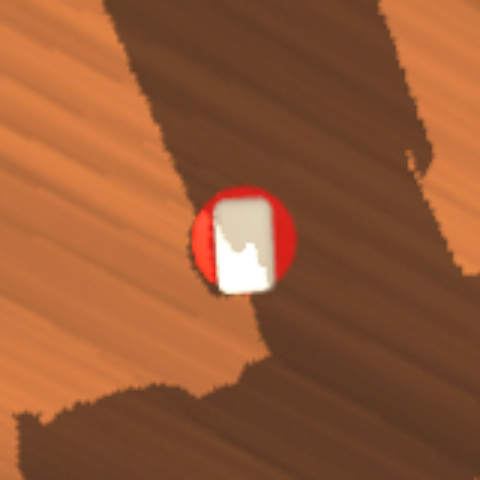

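Run:
```python
from cell import manip, viewer, sensors, ticket; from h import *
o=sensors.observe();print(shift(o,[465.4,364.1,62],2.122))
```

```text
(array([ 45.7,  -0.9, 218.5]), array([-0.   ,  0.   , -0.063]))
```

{"api": "drive_effector", "payload": {
  "motion": {"increments": [[20, 0, 30, 0, 0, -0.03, 85], [46, -1, 60, 0, 0, -0.063, 85], [46, -1, 95, 0, 0, -0.063, 70], [46, -1, 130, 0, 0, -0.063, 60], [46, -1, 160, 0, 0, -0.063, 60], [46, -1, 185, 0, 0, -0.063, 60], [46, -1, 205, 0, 0, -0.063, 60], [46, -1, 218, 0, 0, -0.063, 60], [46, -1, 218, 0, 0, -0.063, 60], [46, -1, 218, 0, 0, -0.063, 60], [46, -1, 218, 0, 0, -0.063, 60]]},
  "grip_force": 80
}}

```text
time: 8.48
tcp_pos: [465.9, 364.5, 63.9]
ee_rot: [0.001, -0.272, 0.962, 0.001]
contact_force: [-0.4, -0.6, 1.3]
finger_gap: 60.0
grasp_force: 0.0
```

{"api": "drive_effector", "payload": {
  "motion": {"increments": [[0, 0, 0, 0, 0, 0, 15], [0, 0, 0, 0, 0, 0, 15], [0, 0, 0, 0, 0, 0, 15], [0, 0, 0, 0, 0, 0, 15], [0, 0, 0, 0, 0, 0, 15], [0, 0, 0, 0, 0, 0, 15], [0, 0, 0, 0, 0, 0, 15], [0, 0, 0, 0, 0, 0, 15], [0, 0, 0, 0, 0, 0, 15], [0, 0, 0, 0, 0, 0, 15]]}
}}

```text
time: 9.32
tcp_pos: [465.3, 365.0, 63.2]
ee_rot: [0.001, -0.273, 0.962, 0.0]
contact_force: [-2.4, -0.4, 5.5]
finger_gap: 20.7
grasp_force: 78.3
```

{"api": "drive_effector", "payload": {
  "motion": {"increments": [[0, 0, -40, 0, 0, 0, 15], [0, 0, -80, 0, 0, 0, 15], [0, 0, -120, 0, 0, 0, 15], [0, 0, -160, 0, 0, 0, 15], [0, 0, -200, 0, 0, 0, 15], [0, 0, -240, 0, 0, 0, 15], [0, 0, -260, 0, 0, 0, 15], [0, 0, -260, 0, 0, 0, 15]]}
}}

```text
time: 9.98
tcp_pos: [466.2, 365.3, 328.2]
ee_rot: [0.004, -0.272, 0.962, 0.002]
contact_force: [-0.2, -0.2, -0.5]
finger_gap: 20.4
grasp_force: 78.6
```

Run:
```python
from cell import manip, viewer, sensors, ticket; from h import *
o=sensors.observe();print(o["finger_gap"],o["grasp_force"]);print(shift(o,[588.2,-239.3,323],2.122))
```

```text
20.44967078848249 78.59441041946411
(array([ 213.1, -578.8,    2. ]), array([0.002, 0.01 , 0.001]))
```

{"api": "drive_effector", "payload": {
  "motion": {"increments": [[213, -579, 2, 0, 0, 0, 15], [213, -579, 2, 0, 0, 0, 15], [213, -579, 2, 0, 0, 0, 15], [213, -579, 2, 0, 0, 0, 15], [213, -579, 2, 0, 0, 0, 15], [213, -579, 2, 0, 0, 0, 15], [213, -579, 2, 0, 0, 0, 15], [213, -579, 2, 0, 0, 0, 15], [213, -579, 2, 0, 0, 0, 15], [213, -579, 2, 0, 0, 0, 15], [213, -579, 2, 0, 0, 0, 15], [213, -579, 2, 0, 0, 0, 15], [213, -579, 2, 0, 0, 0, 15], [213, -579, 2, 0, 0, 0, 15], [213, -579, 2, 0, 0, 0, 15], [213, -579, 2, 0, 0, 0, 15], [213, -579, 2, 0, 0, 0, 15], [213, -579, 2, 0, 0, 0, 15], [213, -579, 2, 0, 0, 0, 15], [213, -579, 2, 0, 0, 0, 15]]}
}}

```text
time: 11.65
tcp_pos: [587.1, -239.0, 320.6]
ee_rot: [0.0, -0.273, 0.962, -0.0]
contact_force: [-0.8, -0.3, -1.1]
finger_gap: 21.1
grasp_force: 78.7
```

Run:
```python
from cell import manip, viewer, sensors, ticket; from h import *
np.set_printoptions(precision=2,suppress=True)
d=viewer.get_image("wrist");S=viewer.get_image("scene");T=viewer.get_image("top")
o=sensors.observe();print(o["tcp_pos"],shift(o,[588.2,-239.3,323],2.122))
a=d["frame"][:,:,::-1];b=cv2.resize(S["frame"][150:250,180:280,::-1],(210,210));c=cv2.resize(T["frame"][120:220,280:380,::-1],(210,210))
cv2.imwrite("pics/w6.png",np.hstack([a,np.vstack([b,c])]))
```

```text
[ 587.08 -239.29  320.72] (array([-1. , -0.6, -2.3]), array([-0.,  0.,  0.]))
```

View pics/w6.png

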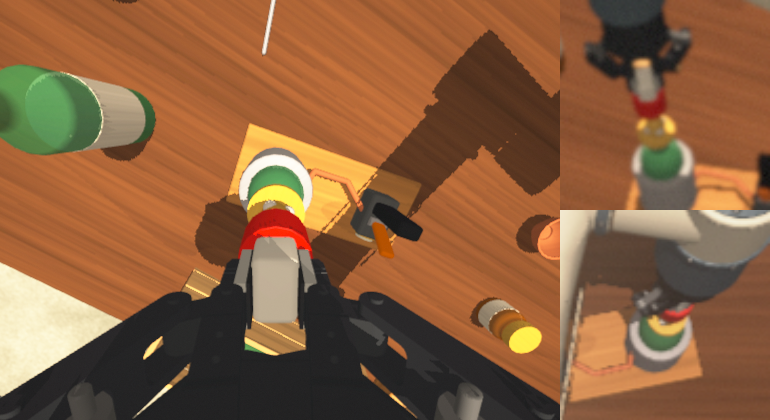

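Run:
```python
from cell import manip, viewer, sensors, ticket; from h import *
np.set_printoptions(precision=2,suppress=True)
d=viewer.get_image("wrist");o=sensors.observe();r=rot(o["ee_rot"])
h,s,v=cv2.split(cv2.cvtColor(d["frame"],cv2.COLOR_RGB2HSV))
red=((h<6)|(h>174))&(s>150)&(v>60); yel=(h>20)&(h<34)&(s>120)&(v>90)
for n,m,z,b in (("red",red,258,(200,260)),("yel",yel,200,(180,225))):
    for row in range(*b,4):
        xs=np.nonzero(m[row,225:330])[0]+225
        if len(xs)>10:
            A,B=plane(d,xs.min()-.5,row,z),plane(d,xs.max()+.5,row,z)
            print(n,row,xs.min(),xs.max(),"mid in tool",r.inv().apply((A+B)/2-o["tcp_pos"]),np.linalg.norm(A-B))
```

```text
red 212 261 289 mid in tool [18.94 -1.06 62.64] 18.850683966519107
red 216 255 295 mid in tool [16.21 -1.06 62.64] 26.760983860630304
red 220 251 299 mid in tool [13.46 -1.06 62.64] 32.11521287108415
red 224 247 302 mid in tool [10.68 -1.39 62.64] 36.855970134630596
red 228 245 305 mid in tool [ 7.89 -1.06 62.64] 40.31438328254351
red 232 244 306 mid in tool [ 5.06 -1.06 62.65] 41.81092876429419
red 236 243 307 mid in tool [ 2.22 -1.06 62.65] 43.32009031876291
red 240 242 308 mid in tool [-0.65 -1.06 62.65] 44.842028154591844
red 244 241 310 mid in tool [-3.54 -0.72 62.65] 47.048909550936905
red 248 239 311 mid in tool [-6.46 -1.05 62.65] 49.274884031004426
yel 184 272 329 mid in tool [ 25.73  20.19 120.63] 48.322643326263155
yel 188 261 325 mid in tool [ 22.33  14.   120.63] 54.373974771858315
yel 192 256 322 mid in tool [ 18.9   10.71 120.64] 56.27390413228561
yel 196 252 329 mid in tool [ 15.44  12.02 120.64] 65.77735922072247
yel 200 250 329 mid in tool [ 11.96  11.23 120.64] 67.7382512617769
yel 204 249 322 mid in tool [  8.45   7.88 120.64] 62.91463484295029
yel 208 248 303 mid in tool [  4.9   -0.62 120.65] 47.80843773664792
yel 212 295 305 mid in tool [  1.34  20.39 120.64] 9.428365516440298
```

Run:
```python
from cell import manip, viewer, sensors, ticket; from h import *
from scipy.optimize import least_squares
np.set_printoptions(precision=2,suppress=True)
d=viewer.get_image("wrist");o=sensors.observe();r=rot(o["ee_rot"])
hsv=cv2.cvtColor(d["frame"],cv2.COLOR_RGB2HSV);h,s,v=cv2.split(hsv)
print(hsv[200,[249,252,256,262,295,300,304,308,312]].tolist(),hsv[165,305])
g=(h>36)&(h<90)&(s>80)
L=[]
for row in range(186,210,2):
    xs=[x for x in range(240,315) if 22<=h[row,x]<=34 and s[row,x]>190 and v[row,x]>120]
    if xs: L.append((row,min(xs),max(xs)))
print(L)
for z in (200,):
    P=np.array([r.inv().apply(plane(d,u,row,z)-o["tcp_pos"]) for row,a,b in L for u in (a-.5,b+.5)])
    f=least_squares(lambda c:np.hypot(P[:,0]-c[0],P[:,1]-c[1])-25,[0,0],loss="soft_l1",f_scale=.5);print(f.x,f.fun.round(1))
```

```text
[[57, 83, 107], [29, 169, 255], [29, 170, 255], [22, 187, 248], [29, 171, 255], [29, 171, 255], [20, 25, 243], [19, 23, 248], [19, 159, 253]] [ 19 167 253]
[(186, 283, 283)]
[-0.95  5.65] [0. 0.]
```

Run:
```python
from cell import manip, viewer, sensors, ticket; from h import *
from scipy.optimize import least_squares
np.set_printoptions(precision=2,suppress=True)
d=viewer.get_image("wrist");o=sensors.observe();r=rot(o["ee_rot"])
h,s,v=cv2.split(cv2.cvtColor(d["frame"],cv2.COLOR_RGB2HSV))
m=(h>=25)&(h<=33)&(s>130)&(v>120)
L=[]
for row in range(184,212,2):
    xs=np.nonzero(m[row,238:318])[0]+238
    if len(xs)>5: L.append((row,xs.min(),xs.max()))
print(L)
P=np.array([r.inv().apply(plane(d,u,row,200)-o["tcp_pos"]) for row,a,b in L for u in (a-.5,b+.5)])
f=least_squares(lambda c:np.hypot(P[:,0]-c[0],P[:,1]-c[1])-25,[0,0],loss="soft_l1",f_scale=.5);print(f.x,f.fun.round(1))
```

```text
[(186, np.int64(266), np.int64(286)), (188, np.int64(262), np.int64(291)), (190, np.int64(261), np.int64(291)), (192, np.int64(259), np.int64(296)), (194, np.int64(256), np.int64(298)), (196, np.int64(254), np.int64(298)), (198, np.int64(253), np.int64(299)), (200, np.int64(250), np.int64(301)), (202, np.int64(250), np.int64(302)), (204, np.int64(249), np.int64(302)), (206, np.int64(249), np.int64(303)), (208, np.int64(293), np.int64(303)), (210, np.int64(295), np.int64(304))]
[-0.47 -0.38] [ 1.   1.1  0.7  1.3 -0.3 -0.1 -0.8  1.1 -0.5  1.  -0.4 -0.1 -0.8 -0.4
  0.5  0.1 -0.3  0.1 -0.2 -0.6 -0.7 -0.3 -9.7 -0.7 -8.6 -0.2]
```

{"api": "drive_effector", "payload": {
  "motion": {"increments": [[0, 0.5, 15, 0, 0, 0, 15], [0, 0.5, 25, 0, 0, 0, 15], [0, 0.5, 32, 0, 0, 0, 15], [0, 0.5, 36, 0, 0, 0, 15], [0, 0.5, 36, 0, 0, 0, 15], [0, 0.5, 36, 0, 0, 0, 15]]}
}}

```text
time: 12.45
tcp_pos: [586.8, -239.9, 284.6]
ee_rot: [0.0, -0.272, 0.962, -0.0]
contact_force: [-0.7, -0.2, -0.3]
finger_gap: 20.9
grasp_force: 78.7
```

{"api": "drive_effector", "payload": {
  "motion": {"increments": [[0, 0, 2, 0, 0, 0, 15], [0, 0, 4, 0, 0, 0, 15], [0, 0, 5, 0, 0, 0, 15], [0, 0, 5, 0, 0, 0, 15], [0, 0, 5, 0, 0, 0, 15]]}
}}

```text
time: 12.87
tcp_pos: [586.9, -239.8, 279.6]
ee_rot: [0.0, -0.272, 0.962, -0.0]
contact_force: [0.8, 0.1, -0.2]
finger_gap: 20.3
grasp_force: 79.0
```

{"api": "drive_effector", "payload": {
  "motion": {"increments": [[0, 0, 1.5, 0, 0, 0, 15], [0, 0, 3, 0, 0, 0, 15], [0, 0, 4, 0, 0, 0, 15], [0, 0, 4, 0, 0, 0, 15]]}
}}

```text
time: 13.2
tcp_pos: [587.1, -239.9, 278.7]
ee_rot: [0.002, -0.273, 0.962, -0.002]
contact_force: [-2.5, 3.2, 12.1]
finger_gap: 20.8
grasp_force: 80.5
```

{"api": "drive_effector", "payload": {
  "motion": {"increments": [[0, 0.8, 0, 0, 0, 0, 15], [0, 0.8, 1, 0, 0, 0, 15], [0, 0.8, 2, 0, 0, 0, 15], [0, 0.8, 2, 0, 0, 0, 15]]}
}}

```text
time: 13.53
tcp_pos: [587.1, -239.7, 278.5]
ee_rot: [0.003, -0.273, 0.962, -0.003]
contact_force: [-2.7, 3.6, 17.6]
finger_gap: 20.6
grasp_force: 81.3
```

{"api": "drive_effector", "payload": {
  "motion": {"increments": [[0, 0.8, 1, 0, 0, 0, 15], [0, 0.8, 2, 0, 0, 0, 15], [0, 0.8, 2, 0, 0, 0, 15], [0, 0.8, 2, 0, 0, 0, 15]]}
}}

```text
time: 13.87
tcp_pos: [587.0, -239.6, 278.4]
ee_rot: [0.004, -0.273, 0.962, -0.004]
contact_force: [-4.2, 3.4, 22.5]
finger_gap: 20.8
grasp_force: 82.0
```

```bash
python3 -c "
from cell import manip, viewer, sensors, ticket
o=sensors.observe();print(o['moment'],o['contact_force'],o['tcp_pos'])"
```

```text
[1.55620855 1.37561664 0.06907707] [-4.16538044  3.43667228 22.48546992] [ 586.98929637 -239.58121025  278.42069651]
```

{"api": "drive_effector", "payload": {
  "motion": {"increments": [[0, 0, -4, 0, 0, 0, 15], [0, 0, -8, 0, 0, 0, 15], [0, 0, -9, 0, 0, 0, 15], [0, 0, -9, 0, 0, 0, 15], [0, 0, -9, 0, 0, 0, 15]]}
}}

```text
time: 14.28
tcp_pos: [585.9, -238.5, 279.6]
ee_rot: [-0.0, -0.272, 0.962, 0.0]
contact_force: [0.1, -0.0, 0.6]
finger_gap: 21.0
grasp_force: 79.0
```

Run:
```python
from cell import manip, viewer, sensors, ticket; from h import *
from scipy.optimize import least_squares
np.set_printoptions(precision=2,suppress=True)
d=viewer.get_image("wrist");o=sensors.observe();r=rot(o["ee_rot"]);print(o["tcp_pos"],o["contact_force"],o["moment"],r.as_matrix()[:,2])
h,s,v=cv2.split(cv2.cvtColor(d["frame"],cv2.COLOR_RGB2HSV))
yel=(h>=25)&(h<=33)&(s>130)&(v>120); red=((h<6)|(h>174))&(s>150)&(v>60)
for n,m,z,R0 in (("yel",yel,200,25),("red",red,o["tcp_pos"][2]-63,21.5)):
    L=[];first=[]
    for x in range(248,304,3):   # far (front) edge per column
        ys=np.nonzero(m[150:260,x])[0]+150
        if len(ys): first.append((x,ys.min()-.5))
    P=np.array([r.inv().apply(plane(d,*p,z)-o["tcp_pos"]) for p in first])
    f=least_squares(lambda c:np.hypot(P[:,0]-c[0],P[:,1]-c[1])-R0,[0,0],loss="soft_l1",f_scale=.3);print(n,f.x,f.fun.round(1))
    print([int(p[1]+.5) for p in first])
cv2.imwrite("pics/w7.png",np.hstack([cv2.resize(d["frame"][150:290,210:340,::-1],None,fx=3,fy=3),cv2.resize(viewer.get_image("scene")["frame"][140:280,130:270,::-1],None,fx=3,fy=3)]))
```

```text
[ 585.95 -238.45  279.66] [ 0.72 -0.58  0.49] [-0.02 -0.06 -0.  ] [-0.  0. -1.]
yel [-0.46 -2.45] [ 0.1  0.3 -0.9 -0.8  1.  -0.4  1.2 -0.6 -0.   1.5  1.6 -0.1 -0.3 -0.2
  0.1 -0.1  0.  -0.1  0.2]
[208, 205, 205, 203, 199, 200, 197, 199, 198, 196, 196, 199, 200, 201, 202, 204, 206, 209, 212]
red [-0.39 -1.16] [-0.7 -0.3 -0.2 -0.3 -0.1  0.3  0.4 -0.1  0.3  0.2  0.3 -0.1  0.4  0.3
 -0.1 -0.3 -0.2 -0.3 -0.4]
[225, 220, 217, 215, 213, 211, 210, 210, 209, 209, 209, 210, 210, 211, 213, 215, 217, 220, 224]
```

View pics/w7.png

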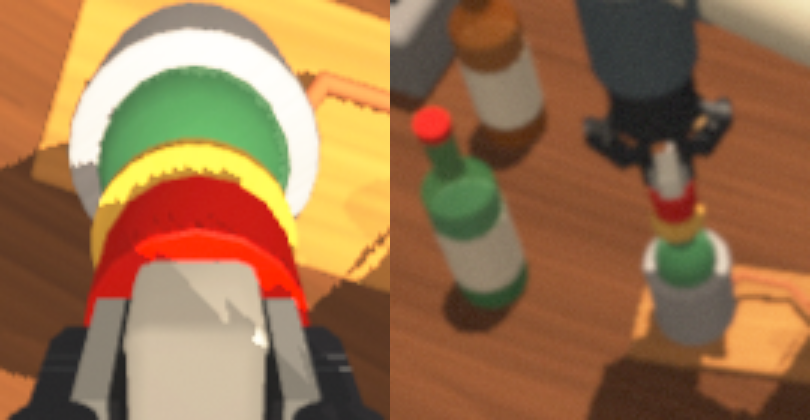

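The collar (px 240–309) shows slightly more on the left than the cap (px 239–312), so the cap is about 1 mm too far in tool +y; nothing else touches the gripper.

{"api": "drive_effector", "payload": {
  "motion": {"increments": [[0, -0.4, -1, 0, 0, 0, 15], [0, -0.8, -1, 0, 0, 0, 15], [0, -0.8, -1, 0, 0, 0, 15], [0, -0.8, -1, 0, 0, 0, 15], [0, -0.8, -1, 0, 0, 0, 15], [0, -0.8, -1, 0, 0, 0, 15]]}
}}

```text
time: 14.88
tcp_pos: [586.3, -239.1, 281.2]
ee_rot: [-0.0, -0.272, 0.962, 0.0]
contact_force: [-0.3, -0.3, -0.0]
finger_gap: 20.9
grasp_force: 78.9
```

Run:
```python
from cell import manip, viewer, sensors, ticket; from h import *
from scipy.optimize import least_squares
np.set_printoptions(precision=2,suppress=True)
d=viewer.get_image("wrist");o=sensors.observe();r=rot(o["ee_rot"]);print(o["tcp_pos"],o["contact_force"])
h,s,v=[a.astype(int) for a in cv2.split(cv2.cvtColor(d["frame"],cv2.COLOR_RGB2HSV))]
yel=(h>=25)&(h<=33)&(s>130)&(v>120); red=((h<6)|(h>174))&(s>150)&(v>60)
for n,m,z,R0,rows in (("yel",yel,200,25,range(204,226,2)),("red",red,o["tcp_pos"][2]-63,21.5,range(214,232,2))):
    q=[]
    for row in rows:
        xs=np.nonzero(m[row,232:320])[0]+232
        q.append((row,xs.min(),xs.max(),round(r.inv().apply((plane(d,xs.min(),row,z)+plane(d,xs.max(),row,z))/2-o["tcp_pos"])[1],2)))
    print(n,[tuple(map(float,a)) for a in q])
```

```text
[ 586.34 -239.06  281.26] [ 0.25 -0.86 -0.77]
yel [(204.0, 255.0, 295.0, -1.17), (206.0, 253.0, 300.0, -0.1), (208.0, 250.0, 300.0, -1.17), (210.0, 249.0, 303.0, -0.45), (212.0, 247.0, 303.0, -1.16), (214.0, 246.0, 304.0, -1.16), (216.0, 245.0, 305.0, -1.16), (218.0, 244.0, 306.0, -1.16), (220.0, 301.0, 306.0, 19.41), (222.0, 303.0, 308.0, 20.9), (224.0, 304.0, 309.0, 21.67)]
red [(214.0, 258.0, 293.0, -0.85), (216.0, 255.0, 295.0, -1.17), (218.0, 253.0, 298.0, -0.85), (220.0, 251.0, 299.0, -1.17), (222.0, 250.0, 300.0, -1.17), (224.0, 249.0, 302.0, -0.84), (226.0, 247.0, 303.0, -1.17), (228.0, 246.0, 304.0, -1.17), (230.0, 246.0, 305.0, -0.84)]
```

{"api": "drive_effector", "payload": {
  "motion": {"increments": [[0, 0, 2, 0, 0, 0, 15], [0, 0, 4, 0, 0, 0, 15], [0, 0, 5, 0, 0, 0, 15], [0, 0, 6, 0, 0, 0, 15], [0, 0, 6, 0, 0, 0, 15], [0, 0, 6, 0, 0, 0, 15]]}
}}

```text
time: 15.43
tcp_pos: [587.0, -239.2, 278.2]
ee_rot: [0.002, -0.273, 0.962, -0.001]
contact_force: [-0.6, 1.7, 9.8]
finger_gap: 20.8
grasp_force: 80.3
```

{"api": "drive_effector", "payload": {
  "motion": {"increments": [[0, 0, 1, 0, 0, 0, 15], [0, 0, 2, 0, 0, 0, 15], [0, 0, 2, 0, 0, 0, 15], [0, 0, 2, 0, 0, 0, 15]]}
}}

```text
time: 15.77
tcp_pos: [587.2, -239.2, 277.4]
ee_rot: [0.003, -0.273, 0.962, -0.002]
contact_force: [-2.5, 3.9, 13.1]
finger_gap: 20.7
grasp_force: 80.7
```

{"api": "drive_effector", "payload": {
  "motion": {"increments": [[0, 0.8, 0, 0, 0, 0, 15], [0, 1.2, 1, 0, 0, 0, 15], [0, 1.2, 2, 0, 0, 0, 15], [0, 1.2, 2, 0, 0, 0, 15]]}
}}

```text
time: 16.1
tcp_pos: [587.1, -239.0, 276.6]
ee_rot: [0.004, -0.273, 0.962, -0.003]
contact_force: [0.3, 2.2, 13.9]
finger_gap: 21.0
grasp_force: 80.8
```

{"api": "drive_effector", "payload": {
  "motion": {"increments": [[0, 0, 1, 0, 0, 0, 15], [0, 0, 2, 0, 0, 0, 15], [0, 0, 2, 0, 0, 0, 15], [0, 0, 2, 0, 0, 0, 15]]}
}}

```text
time: 16.43
tcp_pos: [586.7, -238.4, 271.4]
ee_rot: [0.002, -0.273, 0.962, -0.001]
contact_force: [2.4, -0.5, 2.0]
finger_gap: 20.8
grasp_force: 79.1
```

{"api": "drive_effector", "payload": {
  "motion": {"increments": [[0, -0.4, 2, 0, 0, 0, 15], [0, -0.4, 4, 0, 0, 0, 15], [0, -0.4, 6, 0, 0, 0, 15], [0, -0.4, 8, 0, 0, 0, 15], [0, -0.4, 8, 0, 0, 0, 15], [0, -0.4, 8, 0, 0, 0, 15]]}
}}

```text
time: 16.93
tcp_pos: [585.8, -238.1, 263.2]
ee_rot: [0.001, -0.273, 0.962, -0.0]
contact_force: [-2.3, 3.5, 11.0]
finger_gap: 20.8
grasp_force: 80.4
```

{"api": "drive_effector", "payload": {
  "motion": {"increments": [[0, 0, 0.8, 0, 0, 0, 15], [0, 0, 1.5, 0, 0, 0, 15], [0, 0, 1.5, 0, 0, 0, 15], [0, 0, 1.5, 0, 0, 0, 15], [0, 0, 1.5, 0, 0, 0, 15], [0, 0, 1.5, 0, 0, 0, 15]]}
}}

```text
time: 17.43
tcp_pos: [585.7, -238.2, 263.2]
ee_rot: [0.001, -0.273, 0.962, -0.001]
contact_force: [-3.2, 5.7, 16.1]
finger_gap: 21.0
grasp_force: 81.2
```

Run:
```python
from cell import manip, viewer, sensors, ticket; from h import *
np.set_printoptions(precision=2,suppress=True)
d=viewer.get_image("wrist");o=sensors.observe();r=rot(o["ee_rot"]);print(o["tcp_pos"],o["contact_force"])
h,s,v=[a.astype(int) for a in cv2.split(cv2.cvtColor(d["frame"],cv2.COLOR_RGB2HSV))]
yel=(h>=25)&(h<=33)&(s>130)&(v>120); red=((h<6)|(h>174))&(s>150)&(v>60)
for n,m,R0 in (("yel",yel,25),("red",red,21.5)):
    f=[(x,np.nonzero(m[150:270,x])[0].min()+150) for x in range(256,298,4)]
    P=np.array([r.inv().apply(plane(d,*p,200)-o["tcp_pos"]) for p in f]);print(n,P[:,:2].tolist()); print("max x",np.median(np.hypot(P[:,0]+.4,P[:,1]+1.1)))
```

```text
[ 585.73 -238.17  263.19] [-4.05  5.98 16.69]
yel [[22.94792781663497, -13.456164681225022], [24.293684067906952, -10.845850095952766], [22.953044281284505, -8.274589044699178], [25.63625824099369, -5.666566011390613], [24.301172674056716, -3.090394996038454], [23.632881517026647, -0.5047712010559459], [23.635407873969132, 2.0823788116287676], [22.96583167162388, 4.675530769561651], [24.31115454453846, 7.247169403183612], [22.970945119817554, 9.854051563510728], [19.592654978329602, 12.514337957193163]]
max x 24.781234910993057
red [[16.148016937507478, -13.581344462951623], [18.20553684691514, -10.933861930513258], [19.570946869053454, -8.310113878871988], [20.25283850743753, -5.701836125797766], [20.255521069673346, -3.1009126865306174], [20.935919056291528, -0.5011254122081779], [20.260885513395085, 2.1002741595193117], [19.5845161605652, 4.706821587120472], [18.90680702876473, 7.318532166207836], [17.54454548908515, 9.947141733085974], [15.489312962104053, 12.600939430648356]]
max x 21.044496711261946
```

```bash
python3 -c "
from cell import manip, viewer, sensors, ticket
print(ticket.finish_job())"
```

```text
the job is handed in; nothing more can be done
None
```

The job is handed in at 17.4 s, with no verdict returned: I squeezed the trigger home, held it and let it spring back, then clicked the cap onto the stud and left it pressed on the collar at about 16 N.

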